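# Press the button plugs home in order

## Task

Close the bolt holes of the blue base plate against shavings: with a fingertip, press the dark brown plug down until its head sits home on its felt ring, then the white plug, then the brass one, each lightly, without ramming it. Do not pull up any plug; leave the red marker plug standing as it is, and do not shift the cup, the wood blank or the wedge beside the plate.

Things in the scene. Friction and masses are not known exactly. Their poses are not given: they have to be found in the camera images.
- plate: Square blue-painted base plate, 120 x 120 x 22 mm, screwed to the bench by two screws in its middle; it cannot move. Origin: centre of its underside, on the bench top; z up. Four bolt holes at x = -35 or 35 mm, y = -35 or 35 mm; round each lies a grey felt ring, 29 mm across and 5 mm thick, and in each stands one plug. Which plug stands in which hole varies.
- plug_dark_top (a point): Centre of the flat top of the plug with the dark brown wooden head (round button head, 26 mm across, 6.5 mm thick, on a 12 mm shank); moves down with the plug. With the head home on its felt ring it lies 33.5 mm above the bench top.
- plug_dark (a joint): How far this plug is pushed down, in m: 0 = head 12 mm above its felt ring, 0.012 = home on the felt. Starts from 0.002 to 0.005. It slides straight down against a steady friction of about 4 N and stays where it is left. Once home, the felt gives up to 4 mm more, from 6 N at first to 16 N, then it is hard; let go, the head comes back up to home.
- plug_white_top (a point): Centre of the flat top of the plug with the white head (round button head, 26 mm across, 6.5 mm thick, on a 12 mm shank); moves down with the plug. With the head home on its felt ring it lies 33.5 mm above the bench top.
- plug_white (a joint): How far this plug is pushed down, in m: 0 = head 12 mm above its felt ring, 0.012 = home on the felt. Starts from 0.002 to 0.005. It slides straight down against a steady friction of about 4 N and stays where it is left. Once home, the felt gives up to 4 mm more, from 6 N at first to 16 N, then it is hard; let go, the head comes back up to home.
- plug_brass_top (a point): Centre of the flat top of the plug with the shiny yellow brass head (round button head, 26 mm across, 6.5 mm thick, on a 12 mm shank); moves down with the plug. With the head home on its felt ring it lies 33.5 mm above the bench top.
- plug_brass (a joint): How far this plug is pushed down, in m: 0 = head 12 mm above its felt ring, 0.012 = home on the felt. Starts from 0.002 to 0.005. It slides straight down against a steady friction of about 4 N and stays where it is left. Once home, the felt gives up to 4 mm more, from 6 N at first to 16 N, then it is hard; let go, the head comes back up to home.
- plug_red_top (a point): Centre of the flat top of the plug with the bright red head (round button head, 26 mm across, 6.5 mm thick, on a 12 mm shank); moves down with the plug. With the head home on its felt ring it lies 33.5 mm above the bench top. This marker plug must stay standing.
- plug_red (a joint): How far this plug is pushed down, in m: 0 = head 12 mm above its felt ring, 0.012 = home on the felt. Starts from 0.002 to 0.004. It slides straight down against a steady friction of about 4 N and stays where it is left. Once home, the felt gives up to 4 mm more, from 6 N at first to 16 N, then it is hard; let go, the head comes back up to home.
- cup: Bystander: turned wooden cup, 66 mm across, 68 mm tall, loose, to the right of the plate. Origin: centre of its underside.
- blank_e: Bystander: eight-sided sawn wood blank, 58 x 61 mm, 36 mm tall, loose, behind the plate. Origin: centre of its underside.
- wedge_b: Bystander: wooden wedge, 89 x 46 x 26 mm, loose, to the left of the plate. Origin: centre of its underside.

How it is judged:
On the way, in this order (a step that is already met when the one before it is completed fails the run):
1. the dark brown plug is home (value of joint plug_dark above 0.0105 m and value of joint each of plug_white, plug_brass, plug_red below 0.0105 m), for 0.2 s.
2. the white plug is home (value of joint plug_white above 0.0105 m and value of joint each of plug_brass, plug_red below 0.0105 m), for 0.2 s.
3. the brass plug is home (value of joint plug_brass above 0.0105 m and value of joint plug_red below 0.0105 m), for 0.2 s.
At the end, for the whole second after the job is handed in: The dark brown, white and brass plugs are home (heads within 1.5 mm of the felt), pressed in that order; the red plug still stands (pushed in less than 6 mm of its 12 mm, not pulled up), and the cup, blank and wedge are within 20 mm of where they stood (value of joint each of plug_dark, plug_white, plug_brass above 0.0105 m and value of joint plug_red between 0.001 and 0.006 m and distance of each of cup, blank_e, wedge_b from where it was at the start of the episode below 0.02 m); the robot touches nothing.
It fails at once if the red marker plug is pressed down (value of joint plug_red above 0.006 m).
It fails at once if a plug is pulled up to the top of its travel (value of joint any of plug_dark, plug_white, plug_brass, plug_red below 0.001 m).
It fails at once if a plug is rammed (over 35 N) (contact force between any of the fingers, the arm and plug_dark above 35 N or contact force between any of the fingers, the arm and plug_white above 35 N or contact force between any of the fingers, the arm and plug_brass above 35 N or contact force between any of the fingers, the arm and plug_red above 35 N).
It fails at once if a bystander is shifted or lifted by more than 20 mm (distance of any of cup, blank_e, wedge_b from where it was at the start of the episode above 0.02 m).
It also fails if it takes over 38 s, if anything falls off the work surface, if the arm or the gripper's body presses on something with over 40 N, if the wrist force passes 120 N, or if a joint passes its speed limit or range.

## Robot

A 6-joint arm with a two-finger parallel gripper is mounted at the origin on a cart in front of the work surface, level with it; the furniture and walls round the work are solid. World frame = base frame: x ahead of the robot, y to its left, z up, the work surface at z = 0. Lengths are in m, angles in rad, forces in N, time in s.
With the tool pointing down it reaches from about 0.325 to 0.9 m from the base axis. Payload 6.1 kg.
Tool frame: the origin (TCP) lies on the front face of the gripper's body, between the roots of the fingers; the fingertips stand 70 mm ahead of it and the grasp point (between the pads) lies 51 mm ahead of it (r.grip_depth is the distance from the TCP to the grasp point, in m); z points along the fingers, y is the line along which they close (so a half turn about z gives the same grasp; the last joint's range is limited). The gripper opens to 87 mm and grips with 3 to 60 N. Pads are 19 mm wide; open, the fingers measure 117 mm over their backs; the gripper's body (75 mm by 190 mm) begins 51 mm behind the grasp point.
Start: joints at [0.991, 0.22, 1.526, -0, 1.395, -0.126], TCP at [0.274, 0.562, 0.292] pointing down, gripper open.
Joint ranges: [-2.98, 2.98], [-0.91, 2.08], [0.09, 2.57], [-1.24, 4.39], [0.2, 2.65], [-2.68, 2.68]. Speed limits (rad/s): [2.57, 2.57, 3.01, 3.14, 3.14, 3.14].

## Interface

Orientations are given as a 3x3 rotation matrix whose columns are the frame's x, y, z axes.
In Python, from cell import status, capture, get_calibration, ticket, r gives the robot as it stands.
- The arm moves only by the tool carry_out, never from a script. Its argument "series" is a list of rows, each an object with "offset": the shift along the world's x, y, z in mm, a list of three; "turn": the turn about the world's z in degrees. A call has 1 to 12 rows; each row shifts and turns the commanded pose from where the row before left it; what a row does not reach is not made up. A row lasts 1/12 s, in which the tool goes at most 41.7 mm and 7.16 degrees, less where a joint would pass 70% of its speed; a pose out of reach is approached as far as the arm can. A call is refused whole if a number of a shift passes 41.7 or a number of a turn 7.16, either way. A call with a gripper value outside its range is refused whole. "grip" is the closure, from 0 (fully open) to 1 (shut), set as the call begins (left out, the last holds). The fingers move at their own pace and stop on an object; "force" is the grip in N (left out, the last holds). Time passes only in rows, so rows that do not move let the fingers close. It gives the time, the measured TCP pose, the force, the opening and the grip force at its end, in the units of the state.
- status.state(): the state, without advancing time (a new reading comes with each control period).
- capture(name): name is "side" or "top" or "wrist"; returns the picture (420x560x3 uint8, red, green, blue); there is no depth.
- get_calibration(name): a dict with "camera_matrix" (3x3 intrinsics, pixels), "k1" (the pictures are not rectified: a ray, as slopes to the right and down, at radius r is drawn at 1 + k1 r^2 times it, then the intrinsics apply), "pose" (4x4, takes a point from camera to world coordinates); the wrist camera has in their place "tool_from_camera" (4x4, takes a point from camera to tool coordinates, whose origin is the TCP and whose axes are the flange's). Camera axes: x right, y down, z forward; pixel columns grow to the right and rows downward; lengths in m; the calibration is good to about 2 mm. A picture is of the moment at which its call begins: read the wrist's pose just before it. get_calibration takes no time and is no camera call.
- ticket.finish_job(): hands the job in; it is judged then, once.
The state is a dict: "time_s": time; "joint_pos": joint angles; "joint_vel": joint speeds; "tau": joint torques, N m; "position": TCP position; "tcp_rot": TCP orientation; "contact_force": force on the tool from outside, world axes, zero at the start; "moment": the same for the moment, N m; "finger_gap": finger opening in m; "finger_force": force on a finger pad.
Only numpy, scipy, OpenCV 4.12 (cv2) and the standard library are available. Lean on these libraries where they do the work, as an engineer would, in place of code of your own. Each camera call takes 0.05 s, during which the arm holds its last target. There are 200 camera calls.

## Working session

There is one attempt and no reset: what is moved stays moved. The work goes in short steps, Python scripts to look and compute and a tool call to move; the robot and the scene stay as the last step left them, time stands still between calls to the robot, and variables do not carry over. Pictures are saved under pics/ and viewed, at most 10 in all, crops included, and the job is handed in when it is done.

Besides the shell and the picture viewer there is one more tool, called by a JSON object that holds its "api" and its "payload", one argument or row to a line. carry_out: Moves the arm, as the interface text tells. Its arguments: {"type":"object","properties":{"series":{"type":"array"},"grip":{"type":"number"},"force":{"type":"number"}},"required":["series"]}

```bash
mkdir -p pics; python3 - <<'E'
from cell import status,capture,get_calibration,r
import cv2,numpy as np
s=status.state();print(s)
for n in("side","top"):
    cv2.imwrite(f"pics/{n}0.png",capture(n)[:,:,::-1])
    print(n,get_calibration(n))
print(get_calibration("wrist"))
E
```

```text
{'time_s': 0.0, 'joint_pos': array([ 9.90898590e-01,  2.21226006e-01,  1.52758448e+00, -5.97493647e-05,
        1.39468070e+00, -1.26087140e-01]), 'joint_vel': array([ 0.00061818,  0.00048151,  0.00024639,  0.0022653 , -0.00020975,
        0.00069076]), 'tau': array([-6.08102437e-05, -4.94585073e+01, -3.87391090e+01,  6.98393863e-02,
        5.67460258e-02, -1.27852386e-04]), 'position': array([0.27374573, 0.56133567, 0.29115129]), 'tcp_rot': array([[-8.98787615e-01,  4.38383212e-01, -9.91072066e-04],
       [ 4.38384296e-01,  8.98786172e-01, -1.62039283e-03],
       [ 1.80408854e-04, -1.89085944e-03, -9.99998196e-01]]), 'contact_force': array([-0.60053903, -0.37570823,  0.40833587]), 'moment': array([ 0.06020073, -0.04421861,  0.0031037 ]), 'finger_force': 0.0, 'finger_gap': 0.08689158556521917}
side {'camera_matrix': array([[424.56329075,   0.        , 280.48062902],
       [  0.        , 424.56329075, 206.54041426],
       [  0.        ,   0.        ,   1.        ]]), 'k1': 0.025574282949797, 'pose': array([[ 0.97196759, -0.15714348,  0.17488546,  0.34222853],
       [-0.23507908,
[... 487 characters left out ...]
0.27425027],
       [-0.00599877, -0.1101512 , -0.99389674,  0.90110534],
       [ 0.        ,  0.        ,  0.        ,  1.        ]])}
{'camera_matrix': array([[316.7520765 ,   0.        , 276.15384383],
       [  0.        , 316.7520765 , 208.33081228],
       [  0.        ,   0.        ,   1.        ]]), 'k1': -0.057317596880121724, 'tool_from_camera': array([[-9.08256965e-04, -9.58332276e-01, -2.85654378e-01,
         7.76952766e-02],
       [ 9.99999470e-01, -7.31961766e-04, -7.23930436e-04,
         1.12696329e-03],
       [ 4.84677819e-04, -2.85654884e-01,  9.58332433e-01,
        -9.31479889e-02],
       [ 0.00000000e+00,  0.00000000e+00,  0.00000000e+00,
         1.00000000e+00]])}
```

View pics/top0.png

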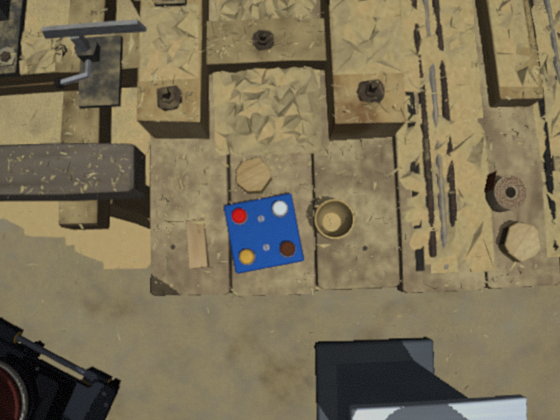

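View pics/side0.png

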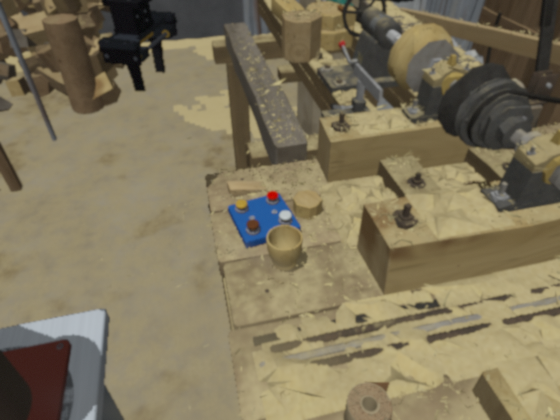

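The top view shows red at (239,215), white at (280,209), brass at (247,257) and dark at (288,248). The cup is at (333,218), the blank at (254,176) and the wedge at (197,244). The side view shows the same layout. Next I measure.

```bash
cat > h.py <<'E'
import cv2,numpy as np
from cell import status,capture,get_calibration
def ray(n,px,s=None):
    c=get_calibration(n);K=c["camera_matrix"]
    x=np.array([(px[0]-K[0,2])/K[0,0],(px[1]-K[1,2])/K[1,1]]);u=x.copy()
    for _ in range(20):u=x/(1+c["k1"]*(u@u))
    if n=="wrist":
        T=np.eye(4);T[:3,:3]=s["tcp_rot"];T[:3,3]=s["position"];T=T@c["tool_from_camera"]
    else:T=c["pose"]
    return T[:3,3],T[:3,:3]@np.r_[u,1]
def onz(n,px,z,s=None):
    o,d=ray(n,px,s);return o+d*(z-o[2])/d[2]
def blob(img,near,lo,hi,R=11):
    h=cv2.cvtColor(img,cv2.COLOR_RGB2HSV);m=cv2.inRange(h,np.array(lo),np.array(hi))
    k=np.zeros_like(m);cv2.circle(k,near,R,255,-1);m&=k
    n,l,st,c=cv2.connectedComponentsWithStats(m)
    i=1+np.argmax(st[1:,4]);return c[i],st[i,4],st[i,:4]
RNG={"red":((0,150,80),(8,255,255)),"white":((0,0,150),(180,60,255)),"brass":((15,100,110),(35,255,255)),"dark":((0,40,20),(25,220,130))}
def tri(p,q):
    (a,d),(b,e)=p,q
    t=np.linalg.lstsq(np.c_[d,-e],b-a,rcond=None)[0]
    return (a+d*t[0]+b+e*t[1])/2,np.linalg.norm(a+d*t[0]-b-e*t[1])
E
python3 - <<'E'
from h import *
t=cv2.imread("pics/top0.png")[:,:,::-1].copy();s=cv2.imread("pics/side0.png")[:,:,::-1].copy()
T=dict(red=(239,215),white=(280,209),brass=(247,257),dark=(288,248))
S=dict(red=(272,196),white=(286,216),brass=(241,204),dark=(253,225))
for k in T:
    a,n,bb=blob(t,T[k],*RNG[k]);b,m,cc=blob(s,S[k],*RNG[k],8)
    p,e=tri(ray("top",a),ray("side",b))
    print(k,a.round(1),n,bb,b.round(1),m,cc,onz("top",a,.042).round(4),p.round(4),e.round(4))
for k,px in dict(cup=(333,218),blank=(254,176),wedge=(197,244),beam=(140,170)).items(): print(k,onz("top",px,.03).round(3))
h=cv2.cvtColor(t,cv2.COLOR_RGB2HSV);m=cv2.inRange(h,np.array((105,150,60)),np.array((125,255,255)))
c=max(cv2.findContours(m,0,2)[0],key=cv2.contourArea);r=cv2.minAreaRect(c);print(r)
b=np.array([onz("top",q,.022)[:2] for q in cv2.boxPoints(r)]);print(b.round(4),b.mean(0))
E
```

```text
red [238.8 215.6] 137 [233 209  13  14] [271.8 194.8] 72 [267 191  10   9] [0.4847 0.3425 0.042 ] [0.4858 0.3425 0.0399] 0.0017
white [279.6 207.7] 158 [273 201  14  14] [284.8 214.4] 92 [279 210  13  10] [0.4961 0.2735 0.042 ] [0.4971 0.2733 0.0415] 0.0019
brass [246.4 256.3] 165 [240 249  14  15] [240.8 203.3] 88 [236 199  11  10] [0.4162 0.3312 0.042 ] [0.4171 0.3313 0.0393] 0.0016
dark [287.1 248.5] 155 [281 242  14  14] [252.5 224.8] 90 [248 220  10  11] [0.4273 0.263  0.042 ] [0.4285 0.2629 0.0377] 0.0022
cup [0.477 0.183 0.03 ]
blank [0.554 0.316 0.03 ]
wedge [0.44  0.416 0.03 ]
beam [0.571 0.514 0.03 ]
((262.7929992675781, 232.8820343017578), (68.31841278076172, 68.92131042480469), 79.07719421386719)
[[0.5045 0.3718]
 [0.5237 0.2545]
 [0.4079 0.2361]
 [0.389  0.3519]] [0.45628353 0.30358998]
```

```bash
python3 - <<'E'
from h import *
for n,a,b in(("beam end",(145,192),(303,155)),("block R front",(334,136),(378,290)),("block L front",(207,137),(330,175))):
    p,e=tri(ray("top",a),ray("side",b));print(n,p.round(3),e.round(3))
E
```

```text
beam end [0.566 0.5   0.022] 0.068
block R front [ 0.664  0.157 -0.11 ] 0.016
block L front [0.631 0.396 0.027] 0.01
```

{"api": "carry_out", "payload": {
  "series": [
    {"offset": [17,-33,0],"turn": 0},
    {"offset": [17,-33,0],"turn": 0},
    {"offset": [17,-33,-8],"turn": 0},
    {"offset": [17,-33,-8],"turn": 0},
    {"offset": [17,-33,-8],"turn": 0},
    {"offset": [17,-33,-8],"turn": 0},
    {"offset": [17,-33,-8],"turn": 0},
    {"offset": [17,-33,-8],"turn": 0},
    {"offset": [18,-34,-8],"turn": 0},
    {"offset": [0,0,-10],"turn": 0},
    {"offset": [0,0,0],"turn": 0},
    {"offset": [0,0,0],"turn": 0}
  ],
  "grip": 1,
  "force": 10
}}

```text
time_s: 1.1
position: [0.4274, 0.2636, 0.2255]
tcp_rot: [[-0.898, 0.439, -0.002], [0.439, 0.898, -0.0], [0.002, -0.001, -1.0]]
contact_force: [-0.2, 0.6, 1.1]
finger_gap: 0.015
finger_force: 0.0
```

```bash
python3 - <<'E'
from h import *
s=status.state();im=capture("wrist");cv2.imwrite("pics/w1.png",im[:,:,::-1]);np.save("w1.npy",[s["position"],*s["tcp_rot"]]);print(s["position"],s["finger_gap"])
E
```

```text
[0.42740456 0.26358588 0.22548979] 0.015043821190854876
```

View pics/w1.png

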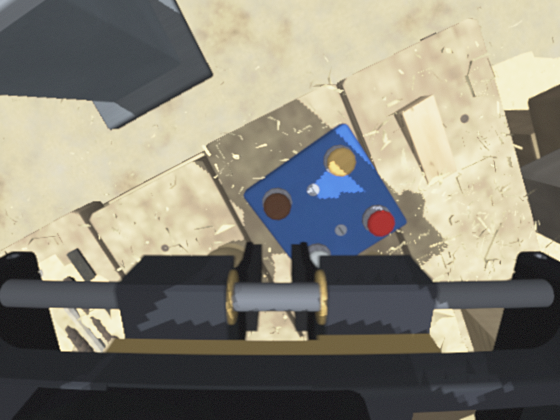

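The wrist view shows dark at (277,207), brass at (341,161) and red at (380,222). The fingers hide most of white, and they are still closing.

```bash
python3 - <<'E'
from h import *
a=np.load("w1.npy");s=dict(position=a[0],tcp_rot=a[1:]);im=cv2.imread("pics/w1.png")[:,:,::-1].copy()
for k,c in dict(dark=(277,207),brass=(341,161),red=(380,222)).items():
    p,n,bb=blob(im,c,*RNG[k],20);print(k,p.round(1),n,bb,onz("wrist",p,.041,s).round(4))
E
```

```text
dark [276.7 205.8] 530 [264 193  26  26] [0.43   0.2637 0.041 ]
brass [341.3 161.4] 552 [328 148  27  28] [0.4185 0.3325 0.041 ]
red [380.2 222.6] 477 [368 211  25  24] [0.4871 0.3432 0.041 ]
```

{"api": "carry_out", "payload": {
  "series": [
    {"offset": [0,0,-20],"turn": 0},
    {"offset": [0,0,-20],"turn": 0},
    {"offset": [0,0,-20],"turn": 0},
    {"offset": [0,0,0],"turn": 0},
    {"offset": [0,0,0],"turn": 0},
    {"offset": [0,0,0],"turn": 0}
  ]
}}

```text
time_s: 1.65
position: [0.4283, 0.2649, 0.1676]
tcp_rot: [[-0.9, 0.437, 0.001], [0.437, 0.9, 0.001], [-0.001, 0.001, -1.0]]
contact_force: [0.1, -0.2, 1.1]
finger_gap: 0.0007
finger_force: 0.0
```

{"api": "carry_out", "payload": {
  "series": [
    {"offset": [0.5,-1,-20],"turn": 0},
    {"offset": [0,0,-20],"turn": 0},
    {"offset": [0,0,-8],"turn": 0},
    {"offset": [0,0,-2],"turn": 0},
    {"offset": [0,0,-2],"turn": 0},
    {"offset": [0,0,-2],"turn": 0},
    {"offset": [0,0,-2],"turn": 0},
    {"offset": [0,0,-2],"turn": 0},
    {"offset": [0,0,0],"turn": 0}
  ]
}}

```text
time_s: 2.4
position: [0.4294, 0.2632, 0.1091]
tcp_rot: [[-0.899, 0.438, 0.002], [0.438, 0.899, 0.001], [-0.002, 0.002, -1.0]]
contact_force: [-0.2, 1.5, 3.0]
finger_gap: 0.0005
finger_force: 1.5
```

{"api": "carry_out", "payload": {
  "series": [
    {"offset": [0,0,-1.5],"turn": 0},
    {"offset": [0,0,-1.5],"turn": 0},
    {"offset": [0,0,-1.5],"turn": 0},
    {"offset": [0,0,0],"turn": 0}
  ]
}}

```text
time_s: 2.73
position: [0.4291, 0.263, 0.1039]
tcp_rot: [[-0.899, 0.438, 0.001], [0.438, 0.899, 0.001], [-0.001, 0.001, -1.0]]
contact_force: [1.9, 2.3, 3.2]
finger_gap: 0.0006
finger_force: 1.9
```

{"api": "carry_out", "payload": {
  "series": [
    {"offset": [0,0,-1],"turn": 0},
    {"offset": [0,0,-1],"turn": 0},
    {"offset": [0,0,0],"turn": 0}
  ]
}}

```text
time_s: 2.98
position: [0.4291, 0.263, 0.1023]
tcp_rot: [[-0.899, 0.438, 0.001], [0.438, 0.899, 0.0], [-0.001, 0.001, -1.0]]
contact_force: [1.0, 0.3, 8.1]
finger_gap: 0.0004
finger_force: 4.3
```

{"api": "carry_out", "payload": {
  "series": [
    {"offset": [0,0,-0.5],"turn": 0},
    {"offset": [0,0,0],"turn": 0},
    {"offset": [0,0,0],"turn": 0}
  ]
}}

```text
time_s: 3.23
position: [0.4291, 0.263, 0.1021]
tcp_rot: [[-0.899, 0.438, 0.001], [0.438, 0.899, 0.0], [-0.001, 0.001, -1.0]]
contact_force: [0.4, 1.0, 8.9]
finger_gap: 0.0004
finger_force: 4.6
```

{"api": "carry_out", "payload": {
  "series": [
    {"offset": [0,0,5],"turn": 0},
    {"offset": [0,0,20],"turn": 0},
    {"offset": [0,0,20],"turn": 0},
    {"offset": [23,3.5,0],"turn": 0},
    {"offset": [23,4,0],"turn": 0},
    {"offset": [22,3.5,0],"turn": 0},
    {"offset": [0,0,0],"turn": 0},
    {"offset": [0,0,0],"turn": 0}
  ]
}}

```text
time_s: 3.9
position: [0.496, 0.2731, 0.145]
tcp_rot: [[-0.899, 0.439, -0.003], [0.439, 0.899, -0.001], [0.002, -0.003, -1.0]]
contact_force: [-1.0, -0.2, 0.1]
finger_gap: 0.0007
finger_force: 0.0
```

```bash
python3 - <<'E'
from h import *
s=status.state();print(s["position"],s["contact_force"])
im=capture("side");cv2.imwrite("pics/s2.png",cv2.resize(im[150:270,200:340,::-1],None,fx=4,fy=4))
b,m,cc=blob(im,(253,225),*RNG["dark"],8);print(b,m,cc)
E
```

```text
[0.49596043 0.27314294 0.14498547] [-0.96871523 -0.22058666  0.11528543]
[252.725  227.9125] 80 [247 224  12   9]
```

View pics/s2.png

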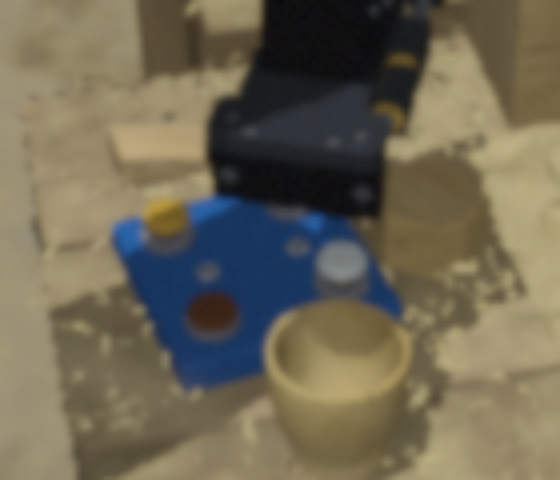

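The side crop shows dark seated at crop (212,312), about 3 px lower than before. White at (342,262) and brass at (165,220) are still up. I'll check where the fingertip should appear in this view.

```bash
python3 - <<'E'
from h import *
c=get_calibration("side");W=np.linalg.inv(c["pose"])
for p in((.496,.273,.075),(.496,.273,.145),(.497,.274,.041),(.4295,.263,.0335)):
    q=(W@np.r_[p,1])[:3];u=q[:2]/q[2];u=u*(1+c["k1"]*(u@u));px=c["camera_matrix"][:2]@np.r_[u,1]
    print(p,px.round(1),((px-[200,150])*4).round(0))
E
```

```text
(0.496, 0.273, 0.075) [283.9 202. ] [336. 208.]
(0.496, 0.273, 0.145) [283.9 173.3] [336.  93.]
(0.497, 0.274, 0.041) [284.2 214.5] [337. 258.]
(0.4295, 0.263, 0.0335) [252.5 226.3] [210. 305.]
```

The expected fingertip pixel agrees. The black block is the near end of the gripper body, well above the cup, and it hides the fingers. Now I press white.

{"api": "carry_out", "payload": {
  "series": [
    {"offset": [1,1,-20],"turn": 0},
    {"offset": [0,0,-7],"turn": 0},
    {"offset": [0,0,-2],"turn": 0},
    {"offset": [0,0,-2],"turn": 0},
    {"offset": [0,0,-2],"turn": 0},
    {"offset": [0,0,-2],"turn": 0},
    {"offset": [0,0,-2],"turn": 0},
    {"offset": [0,0,-2],"turn": 0},
    {"offset": [0,0,-1.5],"turn": 0},
    {"offset": [0,0,0],"turn": 0}
  ]
}}

```text
time_s: 4.78
position: [0.4975, 0.2748, 0.1057]
tcp_rot: [[-0.899, 0.438, 0.0], [0.438, 0.899, 0.0], [0.0, 0.0, -1.0]]
contact_force: [-0.9, -0.8, 1.9]
finger_gap: -0.0
finger_force: 0.8
```

{"api": "carry_out", "payload": {
  "series": [
    {"offset": [0,0,-1],"turn": 0},
    {"offset": [0,0,-1],"turn": 0},
    {"offset": [0,0,-1],"turn": 0},
    {"offset": [0,0,-1],"turn": 0},
    {"offset": [0,0,0],"turn": 0},
    {"offset": [0,0,0],"turn": 0},
    {"offset": [0,0,0],"turn": 0}
  ]
}}

```text
time_s: 5.37
position: [0.4976, 0.2749, 0.1024]
tcp_rot: [[-0.899, 0.438, 0.0], [0.438, 0.899, 0.0], [-0.0, 0.0, -1.0]]
contact_force: [-4.1, -1.3, 8.5]
finger_gap: 0.0005
finger_force: 4.3
```

{"api": "carry_out", "payload": {
  "series": [
    {"offset": [0,0,5],"turn": 0},
    {"offset": [0,0,20],"turn": 0},
    {"offset": [0,0,20],"turn": 0},
    {"offset": [-20,14,0],"turn": 0},
    {"offset": [-20,14,0],"turn": 0},
    {"offset": [-20,14,0],"turn": 0},
    {"offset": [-20,15,0],"turn": 0},
    {"offset": [0,0,0],"turn": 0},
    {"offset": [0,0,0],"turn": 0}
  ]
}}

```text
time_s: 6.12
position: [0.4169, 0.3323, 0.1466]
tcp_rot: [[-0.9, 0.436, 0.001], [0.436, 0.9, -0.0], [-0.0, 0.0, -1.0]]
contact_force: [0.7, 0.3, 0.5]
finger_gap: 0.0006
finger_force: 0.0
```

```bash
python3 - <<'E'
from h import *
s=status.state();print(s["position"],s["contact_force"])
im=capture("side");cv2.imwrite("pics/s3.png",cv2.resize(im[150:270,200:340,::-1],None,fx=4,fy=4))
for k,c in dict(dark=(253,225),white=(285,216)).items():
    print(k,*blob(im,c,*RNG[k],9))
E
```

```text
[0.4168672  0.33231108 0.14656848] [0.68348214 0.34534462 0.54102939]
dark [252.50632911 227.84810127] 79 [247 224  12   9]
white [284.85416667 217.94791667] 96 [279 214  13   9]
```

View pics/s3.png

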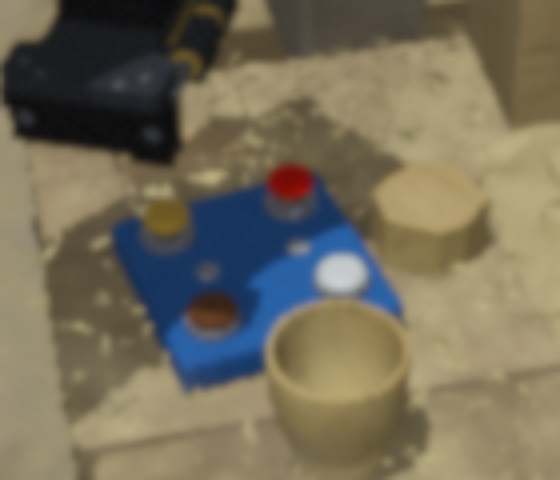

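White at crop (340,272) and dark at (212,312) are now down. Brass (167,220) and red (290,185) are still up. Now I press brass.

{"api": "carry_out", "payload": {
  "series": [
    {"offset": [0.5,0,-20],"turn": 0},
    {"offset": [0,0,-7],"turn": 0},
    {"offset": [0,0,-2],"turn": 0},
    {"offset": [0,0,-2],"turn": 0},
    {"offset": [0,0,-2],"turn": 0},
    {"offset": [0,0,-2],"turn": 0},
    {"offset": [0,0,-2],"turn": 0},
    {"offset": [0,0,-2],"turn": 0},
    {"offset": [0,0,-1.5],"turn": 0},
    {"offset": [0,0,-1],"turn": 0},
    {"offset": [0,0,0],"turn": 0}
  ]
}}

```text
time_s: 7.08
position: [0.4185, 0.3319, 0.1055]
tcp_rot: [[-0.899, 0.438, 0.001], [0.438, 0.899, 0.0], [-0.001, 0.001, -1.0]]
contact_force: [0.6, -1.5, 2.5]
finger_gap: 0.0005
finger_force: 1.2
```

{"api": "carry_out", "payload": {
  "series": [
    {"offset": [0,0,-1],"turn": 0},
    {"offset": [0,0,-1],"turn": 0},
    {"offset": [0,0,-1],"turn": 0},
    {"offset": [0,0,-1],"turn": 0},
    {"offset": [0,0,0],"turn": 0},
    {"offset": [0,0,0],"turn": 0},
    {"offset": [0,0,0],"turn": 0}
  ]
}}

```text
time_s: 7.67
position: [0.4185, 0.3319, 0.1021]
tcp_rot: [[-0.899, 0.438, 0.001], [0.438, 0.899, 0.0], [-0.001, 0.001, -1.0]]
contact_force: [-0.1, -2.0, 8.9]
finger_gap: 0.0005
finger_force: 4.6
```

{"api": "carry_out", "payload": {
  "series": [
    {"offset": [0,0,5],"turn": 0},
    {"offset": [0,0,20],"turn": 0},
    {"offset": [0,0,30],"turn": 0},
    {"offset": [0,0,30],"turn": 0},
    {"offset": [-10,30,20],"turn": 0},
    {"offset": [-10,30,0],"turn": 0},
    {"offset": [-10,30,0],"turn": 0},
    {"offset": [0,0,0],"turn": 0},
    {"offset": [0,0,0],"turn": 0}
  ]
}}

```text
time_s: 8.42
position: [0.3866, 0.4227, 0.2054]
tcp_rot: [[-0.9, 0.436, -0.001], [0.436, 0.9, -0.001], [0.001, -0.001, -1.0]]
contact_force: [0.9, -0.6, 0.1]
finger_gap: 0.0003
finger_force: 0.0
```

```bash
python3 - <<'E'
from h import *
im=capture("side");cv2.imwrite("pics/s4.png",cv2.resize(im[150:270,200:340,::-1],None,fx=4,fy=4))
for k,c in dict(dark=(253,225),white=(285,216),brass=(241,205),red=(272,195)).items():
    print(k,*blob(im,c,*RNG[k],9))
E
```

```text
dark [252.65333333 227.85333333] 75 [248 224  11   9]
white [284.78947368 217.93684211] 95 [279 214  13   9]
brass [240.85393258 205.73033708] 89 [236 201  11  10]
red [271.77777778 194.75      ] 72 [267 191  10   9]
```

View pics/s4.png

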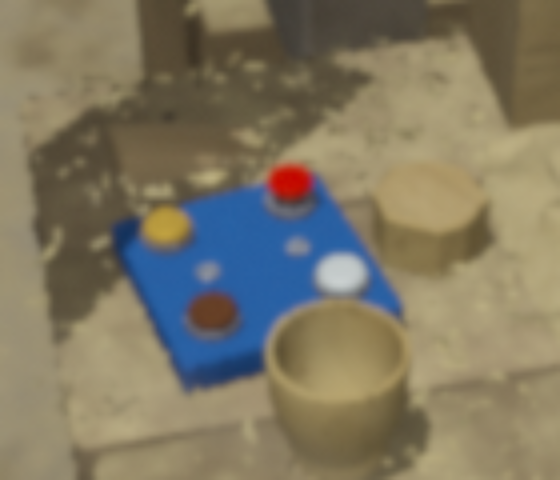

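All three heads sit on their rings: dark (212,312), white (340,272) and brass (165,228). Red (290,185) has not moved, and neither have the bystanders.

```bash
python3 -c "
from cell import ticket;print(ticket.finish_job())"
```

```text
the job is handed in; nothing more can be done
None
```

I pressed the dark brown, white and brass plugs home in that order, each with about 9 N; the red plug and the bystanders did not move, and I handed the job in at about 8.5 s, though no verdict came back.

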